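Close the bench centrifuge and start it

ROBOT

A 6-joint arm with a two-finger parallel gripper is mounted at the origin on the work surface. World frame = base frame: x ahead of the robot, y to its left, z up, the work surface at z = 0. Lengths are in m, angles in rad, forces in N, time in s.
With the tool pointing down it reaches from about 0.275 to 0.725 m from the base axis. Payload 5.6 kg.
Tool frame: the origin (TCP) lies midway between the tips of the shut fingers; the grasp point (between the pads) lies 19 mm behind it; z points along the fingers, y is the line along which they close (so a half turn about z gives the same grasp; the last joint's range is limited). The gripper opens to 85 mm and grips with 20 to 120 N. Pads are 22 mm wide; open, the fingers measure 114 mm over their backs; the gripper's body (76 mm by 85 mm) begins 54 mm behind the grasp point. The pads swing forward as they close: fully open they stand 13 mm farther back than shut.
Start: joints at [1.57, 0.255, 0.108, 0, -1.424, -0.285], TCP at [0.155, 0.528, 0.231] pointing down, gripper open.
Joint ranges: [-2.95, 2.95], [-1.21, 1.97], [-1.09, 1.5], [-2.87, 1.71], [-2.94, -0.07], [-3.05, 3.05]. Speed limits (rad/s): [2.57, 2.57, 3.14, 3.14, 3.14, 3.14].

INTERFACE

Orientations are given as a unit quaternion [w, x, y, z].
In Python, from bench import robot, kin, status, optics gives the robot as it stands. Calls block until the motion is done:
- robot.reach(position, orientation): joint-space move of the TCP to a pose.
- robot.move_l(position, ori=None, velocity=0.15): straight line of the TCP; ori=None keeps the orientation; velocity is the mean speed in m/s.
- robot.set_joints(angles): joint-space move.
- robot.release() and robot.grasp(newtons=None): open the fingers fully, or close them until they stop; newtons is the grip in N (None keeps the last).
- robot.dwell(seconds).
- kin.solve_ik(position, orientation): joint angles nearest the present ones, or None.
- status.read_state(): the state.
- optics.camera(name): name is "scene" or "side" or "wrist"; returns a dict with "frame" (384x512x3 uint8, red, green, blue), "range_z" (384x512 float32, m along the optical axis (not along the pixel's ray), 0 where there is no reading), "K" (3x3 intrinsics, pixels), "eye" and "attitude" of the camera in the world. Camera axes: x right, y down, z forward; pixel columns grow to the right and rows downward; lengths in m; the calibration is good to about 2 mm. A picture is of the moment at which its call begins.
A pose or a line that the arm cannot do raises robot.MotionError and nothing moves.
- robot.sign_off(): hands the job in; it is judged then, once.
The state is a dict: "time": time; "joints": joint angles; "dq": joint speeds; "effort": joint torques, N m; "eef_pos": TCP position; "ee_rot": TCP orientation; "wrist_force": force on the tool from outside, world axes, zero at the start; "torque": the same for the moment, N m; "finger_gap": finger opening in m; "finger_force": force on a finger pad.
Only numpy, scipy, OpenCV 4.12 (cv2) and the standard library are available. Lean on these libraries where they do the work, as an engineer would, in place of code of your own. Each camera call takes 0.05 s, during which the arm holds its last target. There are 200 camera calls.

TASK

Push the open lid of the centrifuge gently down with the fingertips until it is fully shut, without slamming it. Then lightly press the triangular start key all the way down, let it come up again and withdraw. Do not press the square key or the round key, do not open the lid wider, and leave the things standing on the bench where they are; nothing is to be picked up.

Things in the scene. Friction and masses are not known exactly. Their poses are not given: they have to be found in the camera images.
- centrifuge: white bench centrifuge, 270 x 220 mm, fixed. Origin on the bench; x axis from its front to its back (hinge side), y to its left seen from the front, z up. Spans x -140 to +130 mm. Low front deck, 65 mm high, with three keys in a row along y, 62 mm apart, at x -98 mm, in an order that changes from start to start. Behind x -50 mm a bowl, rim 105 mm high, with a flat hinged lid
- lid (a joint): opening angle of the lid, rad: 0 shut, grows as the front edge rises; starts between 0.45 and 0.85. A stiff hinge holds it where it is left; 1 to 3 N at the front edge push it down
- lid_hinge (a point): midpoint of the lid's hinge axis, at x +115 mm of the centrifuge, 106 mm above the bench, level with the lid's underside; axis along the centrifuge's y. Frame turns with the lid, x axis along it, away from the front edge. The lid is a white flat slab 172 x 200 x 12 mm reaching 165 mm from the axis to its front edge; a thin black disc marks the middle of its outer face
- lid_press (a point): point on the lid's outer face, on its middle line, 145 mm from the hinge axis and 20 mm behind the front edge; turns with the lid; 118 mm above the bench when shut
- start_switch: black base plate of the triangular start key, 46 x 50 x 5 mm, fixed flat on the centrifuge's front deck (65 mm above the bench); origin at the centre of its underside, axes as the centrifuge's
- start_key_top (a point): centre of the flat top of the start key, a white plastic spring key, a triangle with 33 mm sides, one corner pointing to -y (to the right as seen from the front), one of three alike in colour, on a black base; the top is 17 mm above the underside of that base, 82 mm above the bench when the key is up; moves down with the key. z axis up, x and y axes as the centrifuge's
- start_key (a joint): travel of the start key straight down, m: 0 up, 0.005 fully down. A spring pushes it up: about 1.5 N to start moving, 4.5 N fully down
- stop_key_top (a point): centre of the flat top of the square stop key, a white plastic spring key, 25 mm square, one of three alike in colour, on a black base; the top is 17 mm above the underside of that base, 82 mm above the bench when the key is up; moves down with the key. z axis up, x and y axes as the centrifuge's
- stop_key (a joint): travel of the square key straight down, m: 0 up, 0.005 fully down. A spring pushes it up: about 1.5 N to start moving, 4.5 N fully down
- spin_key_top (a point): centre of the flat top of the round key, a white plastic spring key, 28 mm across, one of three alike in colour, on a black base; the top is 17 mm above the underside of that base, 82 mm above the bench when the key is up; moves down with the key. z axis up, x and y axes as the centrifuge's
- spin_key (a joint): travel of the round key straight down, m: 0 up, 0.005 fully down. A spring pushes it up: about 1.5 N to start moving, 4.5 N fully down
- vial: small amber glass vial with a black cap, 30 mm across, 60 mm high. Loose on the bench beside the centrifuge, to be left alone. Origin at the centre of its underside
- beaker: glass beaker, open, 64 mm across, 80 mm high. Loose on the bench beside the centrifuge, to be left alone. Origin at the centre of its underside
- bottle: white plastic bottle with a black cap, 60 mm across, 150 mm high. Loose on the bench beside the centrifuge, to be left alone. Origin at the centre of its underside
- rack: grey rack 100 x 50 x 40 mm with small capped tubes standing in it, 66 mm high in all. Loose on the bench beside the centrifuge, to be left alone. Origin at the centre of its underside

How it is judged:
By the outcome, as a careful person would: the job done as asked, in the order asked, and still so for the second after the job is handed in, with the robot touching nothing.
It also fails if it takes over 42 s, if anything falls off the work surface, if the arm or the gripper's body presses on something with over 40 N, if the wrist force passes 120 N, or if a joint passes its speed limit or range.

## Working session

There is one attempt and no reset: what is moved stays moved. The work goes in short steps, each a Python script; the robot and the scene stay as the last script left them, time stands still between calls to the robot, and variables do not carry over. Pictures are saved under pics/ and viewed, at most 10 in all, crops included, and the job is handed in when it is done.

```bash
ls; mkdir -p pics; python3 - <<'E'
from bench import robot,kin,status,optics
import cv2,numpy as np
ims=[]
for n in ("scene","side"):
    c=optics.camera(n); np.savez(f"{n}.npz",**c); ims.append(c["frame"]); print(n,c["K"].tolist(),c["eye"],c["attitude"])
    cv2.imwrite(f"pics/{n}.png",cv2.resize(c["frame"][:,:,::-1],(768,576)))
s=status.read_state(); print(s["time"],s["eef_pos"],s["ee_rot"])
E
```

```text
pics
scene [[433.287851974281, 0.0, 253.16460073764875], [0.0, 433.287851974281, 191.35183675340662], [0.0, 0.0, 1.0]] [0.54164575 0.78928066 0.72799801] [ 0.01163908 -0.0343301   0.90682145 -0.41995338]
side [[412.3785688593575, 0.0, 245.47786544112807], [0.0, 412.3785688593575, 193.39441024676324], [0.0, 0.0, 1.0]] [ 0.1837037  -0.51962929  0.83668655] [-0.35910337  0.87485746 -0.30250648  0.1189917 ]
0.1 [0.15488036 0.52727361 0.23048727] [ 8.54031523e-04  9.89802574e-01 -1.42443418e-01 -8.64369540e-05]
```

View pics/scene.png

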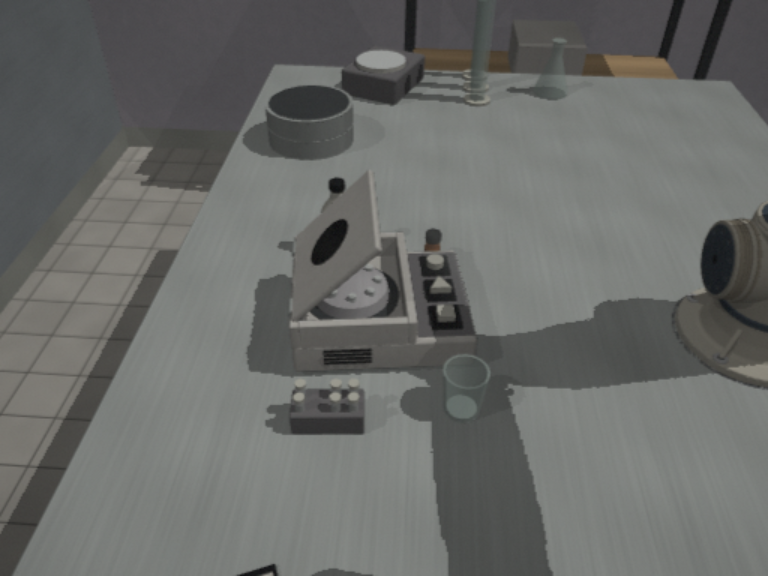

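View pics/side.png

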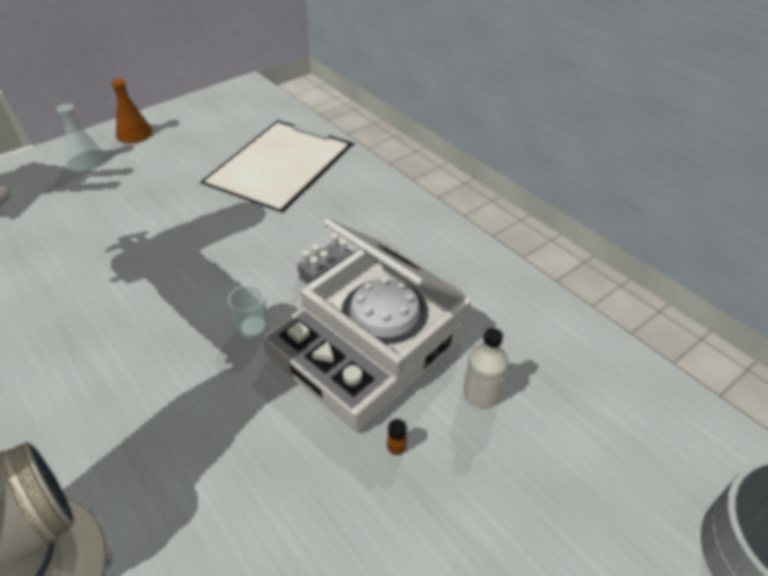

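Both views show the front facing the robot. In the scene view the keys are round (435,262), triangle (440,287) and square (445,315), so the triangle is in the middle. The lid is open, and the beaker stands near the front corner on the square-key side.

```bash
cat >h.py <<'E'
import numpy as np,cv2
from scipy.spatial.transform import Rotation as R
def cloud(c):
    q=c["attitude"]; M=R.from_quat(np.r_[q[1:],q[0]]).as_matrix(); K=c["K"]; z=c["range_z"]
    v,u=np.mgrid[:384,:512]
    p=np.dstack([(u-K[0,2])/K[0,0]*z,(v-K[1,2])/K[1,1]*z,z])@M.T+c["eye"]
    p[z==0]=np.nan; return p
def ray(c,u,v,h):
    q=c["attitude"]; M=R.from_quat(np.r_[q[1:],q[0]]).as_matrix(); K=c["K"]
    d=M@[(u-K[0,2])/K[0,0],(v-K[1,2])/K[1,1],1]; return c["eye"]+d*(h-c["eye"][2])/d[2]
E
python3 - <<'E'
from h import *
for n,rois in (("scene",(270,162,325,225)),("side",(175,200,255,275))):
    c=dict(np.load(n+".npz")); P=cloud(c); x0,y0,x1,y1=rois
    g=cv2.cvtColor(c["frame"],cv2.COLOR_RGB2GRAY)
    m=((P[...,2]>.078)&(P[...,2]<.09)&(g>110)).astype(np.uint8); m[:y0]=0;m[y1:]=0;m[:,:x0]=0;m[:,x1:]=0
    k,l,st,ce=cv2.connectedComponentsWithStats(m)
    for i in range(1,k):
        if st[i,4]>15: print(n,st[i],ce[i].round(1),ray(c,*ce[i],.082).round(4),np.nanmedian(P[l==i],0).round(4))
c=dict(np.load("scene.npz"));P=cloud(c)
m=np.zeros((384,512),np.uint8); cv2.fillPoly(m,[np.array([[200,202],[245,128],[251,158],[205,195]])],1)
m=cv2.erode(cv2.fillPoly(np.zeros((384,512),np.uint8),[np.array([[197,175],[246,122],[251,160],[200,203]])],1),np.ones((5,5)))
p=P[m>0]; p=p[np.isfinite(p[:,0])&(p[:,2]>.12)]
for _ in range(4):
    o=np.median(p,0); o=p.mean(0); n=np.linalg.svd(p-o,full_matrices=False)[2][2]; n*=np.sign(n[2]); p=p[abs((p-o)@n)<.004]
print("lid",len(p),o,n,"angle",np.arccos(n[2]),"axis yaw of n",np.arctan2(n[1],n[0]),p.min(0),p.max(0))
g=c["frame"].sum(2); d=(g<120)&(m>0); print("disc",d.sum(),np.nanmedian(P[d],0))
E
```

```text
scene [285 169  11   7  49] [289.9 172.4] [ 0.5077 -0.0486  0.082 ] [ 0.5072 -0.0514  0.0796]
scene [288 185  12   7  44] [293.1 188.5] [0.4997 0.012  0.082 ] [0.4999 0.0106 0.0799]
scene [292 203   4   7  17] [293.2 205. ] [0.4993 0.0692 0.082 ] [0.4996 0.065  0.0794]
side [201 200  54  42 166] [228.1 219.8] [0.5457 0.0242 0.082 ] [0.5453 0.0214 0.084 ]
side [234 200  21  21 190] [243.3 211.6] [0.5909 0.0226 0.082 ] [0.5885 0.0167 0.0863]
side [193 215  13  11  82] [198.9 220. ] [0.4903 0.0676 0.082 ] [0.4899 0.0673 0.082 ]
side [209 228  13  12  81] [215.8 234.1] [0.4971 0.0067 0.082 ] [0.4974 0.0079 0.082 ]
side [229 244  12  11 106] [234.5 248.8] [ 0.5059 -0.0548  0.082 ] [ 0.5055 -0.0544  0.0822]
lid 1389 [0.6504427  0.05694439 0.17793291] [0.70319379 0.09840182 0.70415593] angle 0.7895626429899234 axis yaw of n 0.13903274756391426 [ 0.5976616  -0.0162097   0.12024306] [0.70963288 0.11207322 0.22651992]
disc 326 [0.66458365 0.03621117 0.16700028]
```

```bash
cat >>h.py <<'E'
yaw=.132; u=np.array([np.cos(yaw),np.sin(yaw),0]); Z=np.array([0,0,1.])
H=np.array([.710,.039,.106]); Q=[0,np.cos(yaw/2),np.sin(yaw/2),0]
def P(a): return H+u*(-.145*np.cos(a)+.012*np.sin(a)+.011)+Z*(.145*np.sin(a)+.012*np.cos(a))
E
python3 - <<'E'
from h import *
from bench import robot,kin,status,optics
A=np.arange(.87,-.001,-.06)
print([kin.solve_ik(P(a),Q) is not None for a in A])
robot.grasp(20)
p=P(.87)
robot.move_l([.155,.527,.32],velocity=.2)
robot.reach([p[0],p[1],.32],Q)
robot.move_l(p,velocity=.15)
s=status.read_state();f0=s["wrist_force"];print(s["time"],s["eef_pos"],p,f0,s["finger_gap"])
for a in A[1:]:
    robot.move_l(P(a),velocity=.05); s=status.read_state(); f=s["wrist_force"]-f0
    print(round(a,2),round(s["time"],2),np.round(f,1),np.round(s["eef_pos"]-P(a),4))
    if f[2]>6: break
c=optics.camera("side"); np.savez("side2.npz",**c); cv2.imwrite("pics/side2.png",cv2.resize(c["frame"][150:300,130:330,::-1],(800,600)))
E
```

```text
[True, True, True, True, True, True, True, True, True, True, True, True, True, True, True]
4.7 [0.63784865 0.02947242 0.2258308 ] [0.63731    0.0293488  0.22456561] [-0.24206169 -1.13974369  1.38273799] 7.471852546174631e-05
0.81 5.03 [ 0.   0.8 -1.3] [ 0.0002 -0.      0.0009]
0.75 5.35 [ 0.7  0.7 -2.2] [-0.0001 -0.0001  0.0001]
0.69 5.67 [ 0.1  0.4 -1.5] [-0.0003 -0.     -0.0002]
0.63 6.0 [-1.1  1.9 -2.1] [-0.0004  0.     -0.0003]
0.57 6.33 [ 0.1  1.3 -0.2] [-0.0004  0.     -0.0004]
0.51 6.65 [ 0.6  0.1 -1.2] [-0.0004 -0.     -0.0003]
0.45 6.97 [ 0.9  0.4 -2. ] [-0.0005 -0.     -0.0005]
0.39 7.3 [ 0.5  1.6 -1.6] [-0.0005 -0.     -0.0005]
0.33 7.62 [ 0.5 -0.2 -1.3] [-0.0005 -0.0001 -0.0005]
0.27 7.95 [ 0.6  1.1 -0.9] [-0.0005 -0.     -0.0005]
0.21 8.28 [ 0.5  0.8 -0.9] [-0.0004 -0.     -0.0005]
0.15 8.6 [ 1.   2.1 -0.6] [-0.0004 -0.     -0.0005]
0.09 8.93 [ 0.2  1.  -1.3] [-0.0004 -0.     -0.0005]
0.03 9.25 [-0.3  1.6 -1.4] [-0.0004 -0.0001 -0.0006]
```

View pics/side2.png

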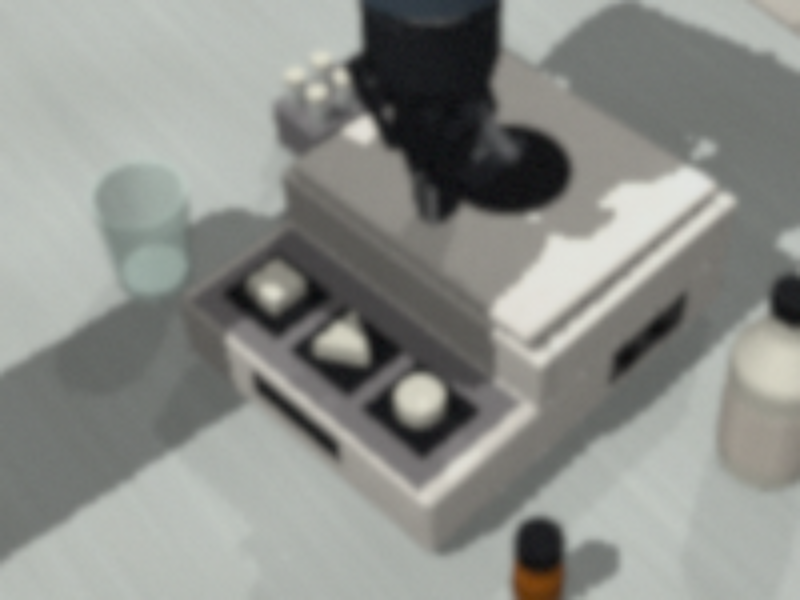

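The lid is nearly shut, with the fingertips resting on it in front of the disc at (430,210). The triangle key is at (343,343). I'll finish closing in 1 mm steps under force watch, lift off and check the lid plane.

```bash
python3 - <<'E'
from h import *
from bench import robot,kin,status,optics
def fz(n=5):
    v=[]
    for _ in range(n): v.append(status.read_state()["wrist_force"][2]); robot.dwell(.02)
    return np.mean(v)
p=np.array(P(.03)); b=fz()
for i in range(14):
    p=p-Z*.001; robot.move_l(p,velocity=.02); f=fz(); print(i,p[2].round(4),round(f,1))
    if f-b>9: break
robot.dwell(.2)
robot.move_l(p+Z*.10,velocity=.1)
k=np.array([.498,.008,0]);
robot.move_l([.40,.0,.22],velocity=.15)
for n in ("side","wrist"):
    c=optics.camera(n); np.savez(n+"3.npz",**c)
    im=c["frame"][150:300,130:330] if n=="side" else c["frame"]
    cv2.imwrite(f"pics/{n}3.png",cv2.resize(im[...,::-1],(800,600)))
c=dict(np.load("side3.npz")); W=cloud(c)
L=W-H; x=L@u; y=L@np.array([-u[1],u[0],0])
m=(x>-.155)&(x<-.01)&(abs(y)<.08)&(abs(L[...,2])<.06)
q=W[m]; A=np.c_[x[m],np.ones(m.sum())]; print("slope,z0",np.linalg.lstsq(A,q[:,2],rcond=None)[0],m.sum(),status.read_state()["time"])
E
```

```text
0 0.1213 0.1
1 0.1203 0.3
2 0.1193 0.6
3 0.1183 0.5
4 0.1173 5.4
5 0.1163 10.3
slope,z0 [0.00101014 0.11861632] 2777 14.175
```

View pics/wrist3.png

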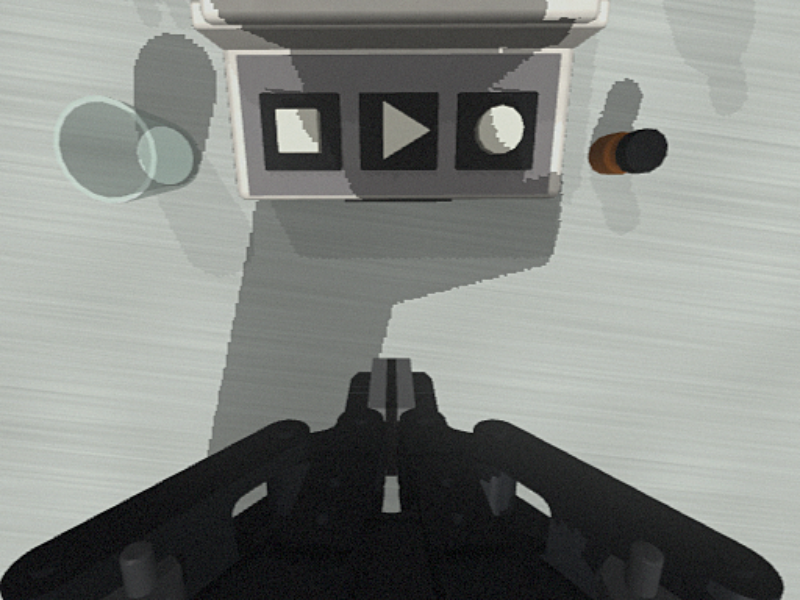

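View pics/side3.png

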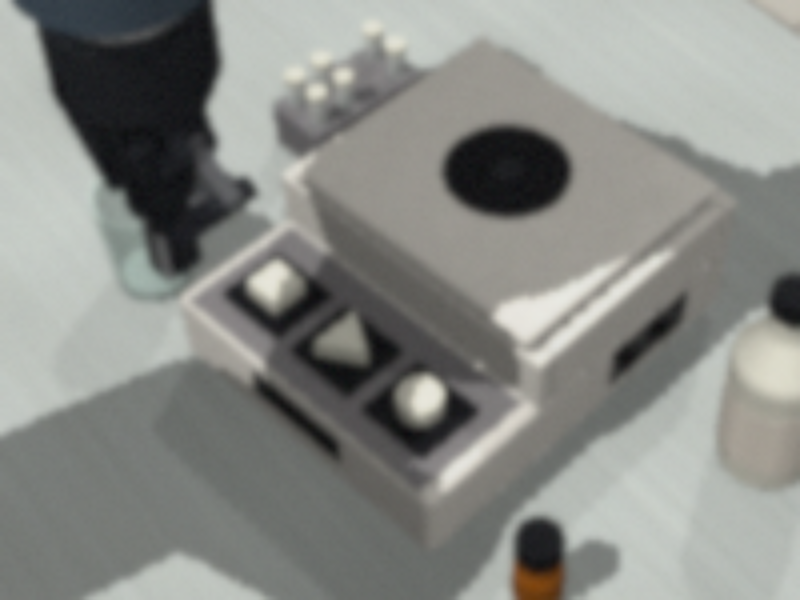

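The lid is shut: slope 0.001, top at 0.1186 m. The wrist view shows the triangle at (383..430, 100..159), in the middle between square and round.

```bash
python3 - <<'E'
from h import *
from bench import robot,kin,status,optics
c=dict(np.load("wrist3.npz")); k=np.mean([ray(c,a/1.5625,b/1.5625,.082) for a,b in ((383,100),(383,159),(430,130))],0)
print("key",k)
assert np.linalg.norm(k[:2]-[.498,.009])<.009
def fz(n=5):
    v=[]
    for _ in range(n): v.append(status.read_state()["wrist_force"][2]); robot.dwell(.02)
    return np.mean(v)
robot.move_l([k[0],k[1],.20],velocity=.12)
robot.move_l([k[0],k[1],.09],velocity=.06)
b=fz(); print("b",b)
z=.084
while z>.0735:
    robot.move_l([k[0],k[1],z],velocity=.02); f=fz()-b; s=status.read_state(); print(round(z,4),round(f,1),s["eef_pos"][2].round(4))
    if f>6.5: break
    z-=.0005 if z<.0785 else .001
print(s["time"])
c=optics.camera("side"); cv2.imwrite("pics/side4.png",cv2.resize(c["frame"][150:300,130:330,::-1],(800,600)))
E
```

```text
key [0.49839616 0.00707714 0.082     ]
b 0.2257297098878741
0.084 -0.6 0.084
0.083 -0.3 0.083
0.082 0.5 0.0821
0.081 1.8 0.0811
0.08 2.3 0.0801
0.079 2.7 0.0791
0.078 3.5 0.0781
0.0775 3.4 0.0776
0.077 4.4 0.0771
0.0765 7.6 0.077
20.7667
```

View pics/side4.png

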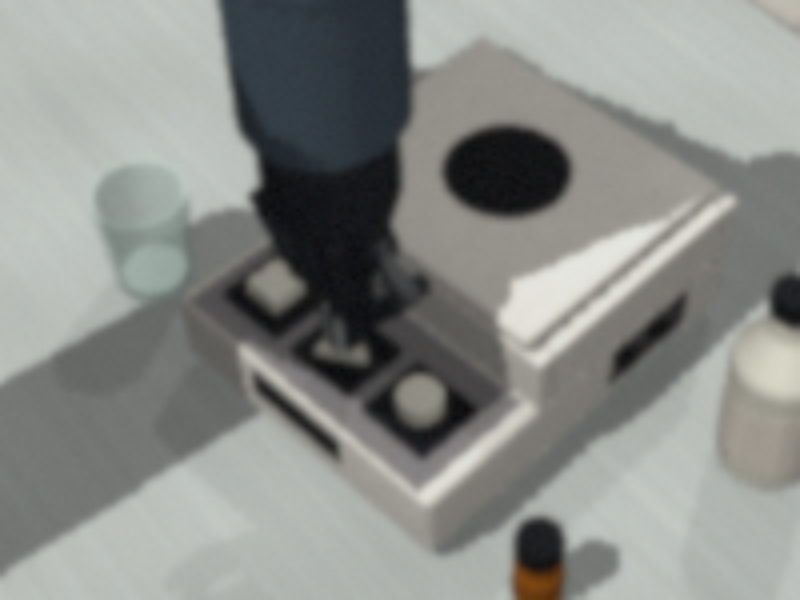

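The triangle key is fully down: the force jumped to 7.6 N at 5 mm of travel. The fingertips are on it at (340,345), and the neighbouring keys are untouched. Now I'll withdraw, check the key and lid, and hand in.

```bash
python3 - <<'E'
from h import *
from bench import robot,kin,status,optics
p=status.read_state()["eef_pos"]
robot.move_l([p[0],p[1],.095],velocity=.03)
robot.move_l([p[0],p[1],.22],velocity=.12)
robot.move_l([.40,.0,.25],velocity=.15)
c=optics.camera("side"); W=cloud(c); L=W-H; x=L@u; y=L@np.array([-u[1],u[0],0])
m=(x>-.155)&(x<-.01)&(abs(y)<.08)&(abs(L[...,2])<.06)
lid=np.polyfit(x[m],W[m][:,2],1)
kz=np.nanmedian(W[np.linalg.norm(W[...,:2]-[.4984,.0075],axis=2)<.006][:,2])
s=status.read_state(); print(lid,kz,s["time"],s["wrist_force"])
if abs(lid[0])<.02 and abs(kz-.082)<.002: print(robot.sign_off())
E
```

```text
[0.00066596 0.11852629] 0.08275522077779945 23.6667 [-0.59680966  0.247923   -0.30663356]
the job is handed in; nothing more can be done
None
```

The lid is fully shut, the triangular start key was pressed all the way down and came back up, and the arm has withdrawn; the job was handed in at about 24 s.

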